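File a slide case in a spring-packed bench rack

ROBOT

A 7-joint arm with a two-finger parallel gripper is mounted at the origin on a cart in front of the work surface, level with it; the furniture and walls round the work are solid. World frame = base frame: x ahead of the robot, y to its left, z up, the work surface at z = 0. Lengths are in m, angles in rad, forces in N, time in s.
With the tool pointing down it reaches from about 0.4 to 0.85 m from the base axis. Payload 10.4 kg.
Tool frame: the origin (TCP) lies midway between the tips of the shut fingers; the grasp point (between the pads) lies 19 mm behind it; z points along the fingers, y is the direction in which the jaws open and shut (so a half turn about z gives the same grasp; the last joint's range is limited). The gripper opens to 85 mm and grips with 20 to 120 N. Pads are 22 mm wide; open, the fingers measure 114 mm over their backs; the gripper's body (76 mm by 85 mm) begins 54 mm behind the grasp point. The pads swing forward as they close: fully open they stand 13 mm farther back than shut.
Start: joints at [-1.188, 0.332, -0.065, 1.46, 0.022, 1.35, -0.088], TCP at [0.247, 0.574, 0.231] pointing down, gripper open.
Joint ranges: [-2.6, 2.6], [-0.5, 2.12], [-1.47, 1.34], [0.16, 2.42], [-1.27, 4.41], [0.06, 2.06], [-2.6, 2.6]. Speed limits (rad/s): [2.22, 2.22, 2.79, 2.79, 3.14, 3.14, 3.14].

INTERFACE

Orientations are given as a unit quaternion [x, y, z, w].
In Python, from workcell import manip, viewer gives the robot as it stands.
- The arm moves only by the tool move_arm, never from a script. Its argument "deltas" is a list of rows, each a list of 7 numbers: the shift along the tool's x, y, z in m, then the turn, a rotation vector about the tool's x, y, z in degrees, then the opening, from -1 (shut) to 1 (fully open). In form: [[dx, dy, dz, wx, wy, wz, gripper], ...]. A call has 1 to 10 rows; each row shifts and turns the commanded pose from where the row before left it, along the tool's axes as they then stand; what a row does not reach is not made up. A row lasts 1/8 s, in which the tool goes at most 62.5 mm and 10.7 degrees, less where a joint would pass 70% of its speed; a pose out of reach is approached as far as the arm can. A call with a gripper value outside its range is refused whole. The fingers move at their own pace and stop on an object; "force" is the grip in N (left out, the last holds). Time passes only in rows, so rows that do not move let the fingers close. It gives the time, the measured TCP pose, the force and the opening at its end, in the units of the state.
- manip.get_obs(): the state, without advancing time (a new reading comes with each control period).
- viewer.camera(name): name is "side" or "top" or "wrist"; returns (picture, depth): 420x560x3 uint8, red, green, blue; 420x560 float32, m along the optical axis (not along the pixel's ray), 0 where there is no reading.
- viewer.calibration(name): a dict with "fx", "fy", "cx", "cy" (pixels), "dist" ([k1, k2, p1, p2, k3] as OpenCV has them; the pictures are not rectified), "R" (3x3) and "t" (3): a world point X has camera coordinates R X + t; the wrist camera has in their place "T_tool_cam" (4x4, takes a point from camera to tool coordinates, whose origin is the TCP and whose axes are the flange's). Camera axes: x right, y down, z forward; pixel columns grow to the right and rows downward; lengths in m; the calibration is good to about 2 mm. A picture is of the moment at which its call begins: read the wrist's pose just before it. calibration takes no time and is no camera call.
- manip.hand_in(): hands the job in, once; it reports no verdict.
The state is a dict: "clock": time; "joint_pos": joint angles; "joint_velocities": joint speeds; "tau": joint torques, N m; "position": TCP position; "ee_rot": TCP orientation; "ft_force": force on the tool from outside, world axes, zero at the start; "torque": the same for the moment, N m; "grip_width": opening from 0.0 (shut) to 1.0 (fully open).
Only numpy, scipy, OpenCV 4.12 (cv2) and the standard library are available. Lean on these libraries where they do the work, as an engineer would, in place of code of your own. Each camera call takes 0.05 s, during which the arm holds its last target.

TASK

Put the slide case that stands by itself on the bench back into the file rack: its place is directly next to the case with the upstanding index tab, on that case's spring-follower side. The row is packed, so ease the case down between its two neighbours, letting the follower give way without toppling any of them; as they grip it, finish with a steady press of about 15 N for a second so that it is fully home on the rack floor, then let go. There are glass slides inside: never force it against its neighbours or ram it down, and disturb nothing else.

Things in the scene. Friction and masses are not known exactly. Their poses are not given: they have to be found in the camera images.
- slide_case_c (a point): case to file, alone on the bench left of the rack: plain grey plastic, 62 wide (x), 24 thick (y), 90 mm high (z), 0.1 to 0.2 kg. Head and foot bevelled on both broad faces: over the last 10 mm the thickness shrinks from 24 to a 10 mm wide flat. Point: its centre, 45 mm above its foot. Grip the narrow sides (62 mm apart, along x) from above; either half turn is right
- index_case_c (a point): the case with a small upstanding tab (30 wide, 3 thick, 12 mm high) on the stop-side edge of its head, in the row, else like slide_case; the point is its centre, 45 mm above its foot; axes as the rack's, +y towards the follower. slide_case belongs 24 mm from it along +y, with nothing between
- row_case_a_c (a point): a case without a tab in the rack's row, same size as slide_case; the point is its centre, 45 mm above its foot, axes as the rack's
- row_case_b_c (a point): a case without a tab in the rack's row, same size as slide_case; the point is its centre, 45 mm above its foot, axes as the rack's
- row_case_c_c (a point): a case without a tab in the rack's row, same size as slide_case; the point is its centre, 45 mm above its foot, axes as the rack's. It is always the last of the row, against the follower
- rack: low file rack fixed to the bench, 86 x 218 mm, origin mid underside; floor 8 mm above the bench. Four cases stand face to face along its y, 24 mm apart, between a fixed stop plate at its -y end and the follower. Front and back are open but for two rails (clear width 66 mm, tops 20 mm above the bench); spring barrel behind the follower up to 60 mm high
- rack_stop (a point): foot of the stop plate's inner face, mid width, on the rack floor, axes as the rack's. Cases on this side of the new one cannot give way; those on the follower side shift by 24 mm as it goes in. The heads of two touching cases leave a V notch 14 mm wide, 10 mm deep over their joint, 98 mm above the bench; the new case ends 12 mm beyond that joint
- follower (a joint): upright plate (60 mm wide, top about 100 mm above the bench) on a spring plunger at the row's +y end: metres pushed back along the rack's +y; 0 with four cases, about 0.024 with five, 0.042 at its end. Spring 4 N at 0, 6 N at 0.024, so easing a case in takes some 6 to 12 N downward at the bevels, less after; in the row its neighbours' grip (about 4 N of friction) holds it at any height
- beaker: bystander: small glass-clear 50 ml beaker, 50 mm across, 59 mm high; origin at its underside
- calculator: bystander: pocket calculator lying flat, 120 x 68 x 14 mm; origin at its underside
- dish: bystander: clear covered dish 59 mm across, 12 mm high; origin at its underside
There are look-alikes about, which are no part of the job. What is shaped like the part that bears row_case_a_c but orange is not meant. Leave any green look-alike of the part that bears row_case_b_c alone.

How it is judged:
On the way, in this order (a step that is already met when the one before it is completed fails the run):
1. the slide case is lifted well clear of the bench (height (world z) of slide_case_c above 0.12 m), for 0.2 s.
2. its foot has parted the index case and the next case on the follower side (y of slide_case_c in the frame of index_case_c between 0.008 and 0.032 m and z of slide_case_c in the frame of index_case_c below 0.068 m and value of joint follower above 0.012 m), for 0.1 s.
3. fully down, the case is pressed home on the rack floor with over 7 N for 0.3 s (z of slide_case_c in the frame of index_case_c below 0.002 m and contact force between slide_case and rack above 7 N), for 0.3 s.
At the end, for the whole second after the job is handed in: The slide case stands in the row 21 to 28 mm from the index case on its follower side, its foot level with the index case's within 2 mm, within 6 mm in line with it, upright within 0.06 rad, square within 0.08 rad, at rest; the other four are upright and on the rack floor (y of slide_case_c in the frame of index_case_c between 0.021 and 0.028 m and z of slide_case_c in the frame of index_case_c between -0.002 and 0.002 m and x of slide_case_c in the frame of index_case_c between -0.006 and 0.006 m and angle between each of slide_case_c, index_case_c, row_case_a_c, row_case_b_c, row_case_c_c's own z axis and vertical below 0.06 rad and angle between the y axis of slide_case_c and the y axis of index_case_c, either way round below 0.08 rad and linear speed of slide_case below 0.01 m/s and z of index_case_c in the frame of rack between 0.051 and 0.055 m and z of row_case_a_c in the frame of rack between 0.051 and 0.055 m and z of row_case_b_c in the frame of rack between 0.051 and 0.055 m and z of row_case_c_c in the frame of rack between 0.051 and 0.055 m); the robot touches nothing.
It fails at once if one of the cases in the row is toppled (tilted over 0.2 rad) (angle between any of index_case_c, row_case_a_c, row_case_b_c, row_case_c_c's own z axis and vertical above 0.2 rad).
It fails at once if the slide case is forced against another case with more than 20 N (the glass slides inside crack) (contact force between slide_case and index_case above 20 N or contact force between slide_case and row_case_a above 20 N or contact force between slide_case and row_case_b above 20 N or contact force between slide_case and row_case_c above 20 N).
It fails at once if the slide case is rammed on the rack with more than 25 N (contact force between slide_case and rack above 25 N).
It fails at once if the robot presses on a case of the row with more than 20 N (contact force between the arm and index_case above 20 N or contact force between the arm and row_case_a above 20 N or contact force between the arm and row_case_b above 20 N or contact force between the arm and row_case_c above 20 N).
It fails at once if a bystander (beaker, calculator, dish) is shifted by more than 15 mm (distance of any of beaker, calculator, dish from where it was at the start of the episode above 0.015 m).
It also fails if it takes over 67 s, if anything falls off the work surface, if the arm or the gripper's body presses on something with over 40 N, if the wrist force passes 120 N, or if a joint passes its speed limit or range.

## Working session

There is one attempt and no reset: what is moved stays moved. The work goes in short steps, Python scripts to look and compute and a tool call to move; the robot and the scene stay as the last step left them, time stands still between calls to the robot, and variables do not carry over. Pictures are saved under pics/ and viewed, and the job is handed in when it is done.

Besides the shell and the picture viewer there is one more tool, called after "Call:" in YAML: its name, and indented under it one key for each argument. move_arm: Moves the arm, as the interface text tells. Its arguments: {"type":"object","properties":{"deltas":{"type":"array"},"force":{"type":"number"}},"required":["deltas"]}

```bash
mkdir -p pics; cat > h.py <<'E'
import numpy as np, cv2
from workcell import manip, viewer
from scipy.spatial.transform import Rotation as R
def snap(n,f):
    p,d=viewer.camera(n); cv2.imwrite(f'pics/{f}.png',p[:,:,::-1]); np.savez(f'pics/{f}.npz',p=p,d=d); return p,d
def cam(n):
    c=viewer.calibration(n); K=np.array([[c['fx'],0,c['cx']],[0,c['fy'],c['cy']],[0,0,1.]]); return c,K,np.array(c['dist'])
def pts(n,uv,d):
    c,K,D=cam(n); uv=np.asarray(uv,float).reshape(-1,1,2)
    r=cv2.undistortPoints(uv,K,D).reshape(-1,2); X=np.c_[r,np.ones(len(r))]*np.asarray(d).reshape(-1,1)
    return (X-np.array(c['t']))@np.array(c['R'])
def plane(n,uv,z):
    c,K,D=cam(n); Rm=np.array(c['R']); o=-Rm.T@np.array(c['t'])
    r=cv2.undistortPoints(np.asarray(uv,float).reshape(-1,1,2),K,D).reshape(-1,2); v=np.c_[r,np.ones(len(r))]@Rm
    return o+v*((z-o[2])/v[:,2])[:,None]
E
python3 - <<'E'
from h import *
o=manip.get_obs(); print(o)
for n in('top','side'):
    snap(n,n+'0'); c,K,D=cam(n); print(n,-np.array(c['R']).T@c['t'],np.round(c['R'],2).tolist(),K[0,0])
print(viewer.calibration('wrist'))
E
```

```text
{'clock': 0.0, 'joint_pos': array([-1.18760976,  0.33283681, -0.06470763,  1.46092084,  0.02156521,
        1.34990163, -0.08846803]), 'joint_velocities': array([ 0.00144454,  0.0003334 ,  0.00125944,  0.00050708, -0.00091724,
       -0.00219725,  0.00153099]), 'tau': array([-1.91066820e-04, -6.25437355e+01,  4.91072831e-02, -3.91617322e+01,
        1.62509020e-02,  9.71442409e-03, -1.27015326e-05]), 'position': array([0.24655809, 0.57391185, 0.23054761]), 'ee_rot': array([ 2.01478549e-01,  9.79492687e-01, -6.75060828e-04, -1.24779594e-04]), 'ft_force': array([-0.07401592, -0.44892903,  0.16613294]), 'torque': array([ 0.02365688, -0.01290182,  0.05157784]), 'grip_width': 0.9972166369675861}
top [0.33343906 0.06223187 1.08705624] [[0.09, -1.0, 0.0], [-0.97, -0.09, -0.2], [0.2, 0.02, -0.98]] 457.30090885251457
side [ 0.44503163 -0.78019798  0.69801381] [[0.99, -0.11, 0.02], [-0.05, -0.6, -0.8], [0.09, 0.79, -0.61]] 464.60133420776026
{'fx': 329.91527937845854, 'fy': 329.91527937845854, 'cx': 282.5527729788939, 'cy': 209.6747112003944, 'dist': array([0.00638488, 0.        , 0.        , 0.        , 0.        ]), 'T_tool_cam': array([[ 2.45243558e-04, -9.45369841e-01, -3.25999700e-01,
         8.49806875e-02],
       [ 9.99999019e-01, -2.17772626e-04,  1.38380185e-03,
         4.89370324e-04],
       [-1.37919835e-03, -3.25999720e-01,  9.45368860e-01,
        -1.43109066e-01],
       [ 0.00000000e+00,  0.00000000e+00,  0.00000000e+00,
         1.00000000e+00]])}
```

View pics/top0.png

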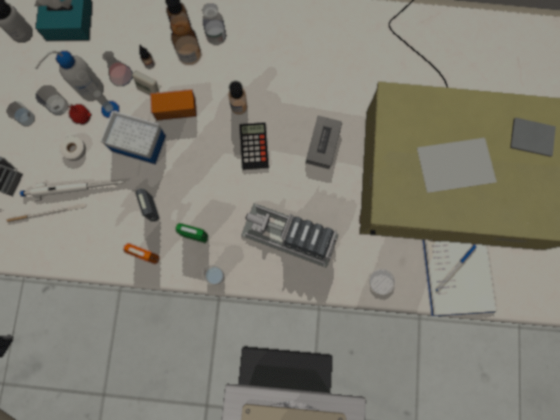

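View pics/side0.png

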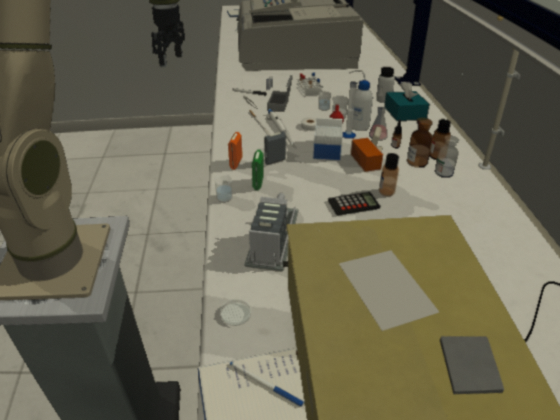

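The top view shows the rack at about (290,235). The lone grey case is at (147,204), with orange (141,253) and green (191,232) look-alikes near it. The beaker is at (214,275), the calculator at (254,146) and the dish at (382,284). I'll zoom in next.

```bash
python3 - <<'E'
import cv2
a=cv2.imread('pics/top0.png'); 
cv2.imwrite('pics/z1.png',cv2.resize(a[185:285,120:350],None,fx=3.4,fy=3.4,interpolation=2))
b=cv2.imread('pics/side0.png'); cv2.imwrite('pics/z2.png',cv2.resize(b[120:280,200:320],None,fx=3.7,fy=3.7,interpolation=2))
E
```

```text
(no output)
```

View pics/z1.png

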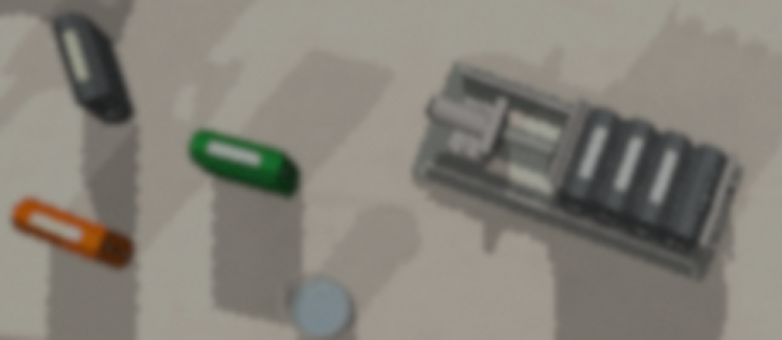

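View pics/z2.png

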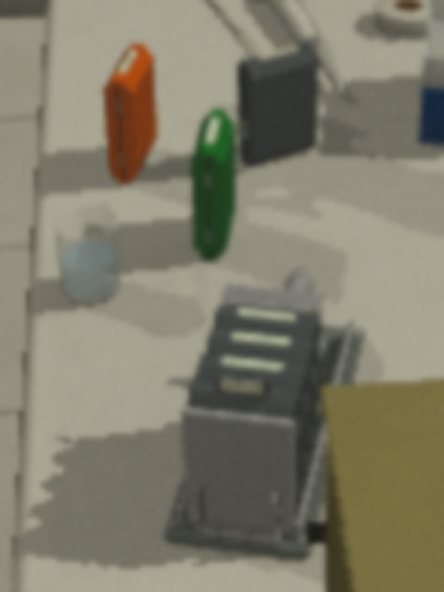

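```bash
python3 - <<'E'
from h import *
for n,boxes in (('top',{'case':(125,180,170,230),'rack':(235,195,345,270)}),('side',{'case':(255,120,292,168),'rack':(240,190,300,270)})):
    z=np.load(f'pics/{n}0.npz'); d=z['d']
    for k,(u0,v0,u1,v1) in boxes.items():
        uu,vv=np.meshgrid(np.arange(u0,u1),np.arange(v0,v1)); dd=d[v0:v1,u0:u1]; m=dd>0
        P=pts(n,np.c_[uu[m],vv[m]],dd[m])
        print(n,k,'hist z',np.histogram(P[:,2],bins=np.arange(-.01,.14,.01))[0])
        lo,hi=(.083,.096) if k=='case' else (.09,.13)
        Q=P[(P[:,2]>lo)&(P[:,2]<hi)]; 
        if len(Q)<5: continue
        r=cv2.minAreaRect(Q[:,:2].astype(np.float32)); print(len(Q),r,Q[:,2].max(),cv2.boxPoints(r).round(4).tolist())
E
```

```text
top case hist z [748 997  31  28  22  37  29  34  39 205  73   0   0   0   0]
236 ((0.5348896384239197, 0.3797083795070648), (0.062051109969615936, 0.023117518052458763), 27.15265464782715) 0.09453086087478438 [[0.5019999742507935, 0.3758000135421753], [0.5126000046730042, 0.35530000925064087], [0.567799985408783, 0.38359999656677246], [0.557200014591217, 0.4041999876499176]]
top rack hist z [1889 3773  521  146   30  141  231   36   30  154 1065  189   11    0
    0]
1265 ((0.4923219382762909, 0.002691403031349182), (0.11069383472204208, 0.06284958124160767), 75.2984619140625) 0.11467069460504856 [[0.4478999972343445, -0.042899999767541885], [0.5087000131607056, -0.058800000697374344], [0.5368000268936157, 0.04830000177025795], [0.47600001096725464, 0.06419999897480011]]
side case hist z [410 512 149  86  63  66  79  70 104 177  51   0   0   0   0]
191 ((0.5076429843902588, 0.32153359055519104), (0.1835545301437378, 0.045479003340005875), 60.58588409423828) 0.09315570512897989 [[0.44279998540878296, 0.25279998779296875], [0.48240000009536743, 0.2303999960422516], [0.5724999904632568, 0.3903000056743622], [0.5328999757766724, 0.41260001063346863]]
side rack hist z [ 536 1288  286  169  134  144  166  129  139  185  912  157   28   22
   26]
1119 ((0.48946669697761536, -0.06265352666378021), (0.2550714612007141, 0.08136866986751556), 86.17015075683594) 0.12985352648889334 [[0.44040000438690186, -0.18719999492168427], [0.5214999914169312, -0.19259999692440033], [0.5386000275611877, 0.061900001019239426], [0.45739999413490295, 0.06729999929666519]]
```

```bash
cat >> h.py <<'E'
def go(target,yang,o=None):
    """delta in tool frame after... current pose; yang: wanted world angle of tool y, deg"""
    o=o or manip.get_obs(); r=R.from_quat(o['ee_rot']); M=r.as_matrix()
    a=np.degrees(np.arctan2(M[1,1],M[0,1])); turn=(a-yang+180)%360-180
    th=np.radians(yang); y=np.array([np.cos(th),np.sin(th),0]); z=np.array([0,0,-1.]); W=np.c_[np.cross(y,z),y,z]
    dp=np.array(target)-o['position']
    print('t',o['clock'],'pos',o['position'].round(4),'ya',a.round(2),'tilt',M[:,2].round(4),'F',o['ft_force'].round(1),'g',round(o['grip_width'],3))
    print(' turn about z',turn.round(2),'delta cur-frame',(M.T@dp).round(4),'delta in target frame',(W.T@dp).round(4), 'full rotvec deg',np.degrees((r.inv()*R.from_matrix(W)).as_rotvec()).round(2))
E
python3 - <<'E'
from h import *
go([0.492,0.02,0.21],-14.7)
for n in ('top',):
    d=np.load('pics/top0.npz')['d']
    print('box corner',pts('top',[[378,95],[372,225],[450,150],[285,200]],[d[95,380],d[225,376],d[150,450],d[210,285]]))
E
```

```text
t 0.1 pos [0.2466 0.5739 0.2306] ya 66.75 tilt [-5.0e-04 -1.2e-03 -1.0e+00] F [ 0.4  0.8 -0.4] g 0.998
 turn about z 81.45 delta cur-frame [-0.4441 -0.4121  0.0211] delta in target frame [-0.4735  0.3779  0.0206] full rotvec deg [-6.000e-02  5.000e-02  8.145e+01]
box corner [[ 0.80121085 -0.12026504  0.16789668]
 [ 0.51885301 -0.12694132  0.13785053]
 [ 0.68945458 -0.27829286  0.16893699]
 [ 0.58761719  0.06041     0.00181827]]
```

Call:
move_arm:
  deltas:
    - [0, 0, 0, 0, 0, 10.2, 1]
    - [0, 0, 0, 0, 0, 10.2, 1]
    - [0, 0, 0, 0, 0, 10.2, 1]
    - [0, 0, 0, 0, 0, 10.2, 1]
    - [0, 0, 0, 0, 0, 10.2, 1]
    - [0, 0, 0, 0, 0, 10.2, 1]
    - [0, 0, 0, 0, 0, 10.2, 1]
    - [0, 0, 0, 0, 0, 10.0, 1]

```text
clock: 1.1
position: [0.2466, 0.5741, 0.2308]
ee_rot: [0.793, 0.609, -0.0, 0.0]
ft_force: [0.7, -0.2, -0.2]
grip_width: 0.998
```

Call:
move_arm:
  deltas:
    - [-0.043, 0.035, 0, 0, 0, 0, 1]
    - [-0.043, 0.035, 0, 0, 0, 0, 1]
    - [-0.043, 0.035, 0, 0, 0, 0, 1]
    - [-0.043, 0.035, 0, 0, 0, 0, 1]
    - [-0.043, 0.035, 0, 0, 0, 0, 1]
    - [-0.043, 0.035, 0.002, 0, 0, 0, 1]
    - [-0.043, 0.035, 0.003, 0, 0, 0, 1]
    - [-0.043, 0.035, 0.005, 0, 0, 0, 1]
    - [-0.043, 0.035, 0.005, 0, 0, 0, 1]
    - [-0.043, 0.035, 0.005, 0, 0, 0, 1]

```text
clock: 2.35
position: [0.4769, 0.068, 0.2111]
ee_rot: [0.791, 0.611, 0.0, -0.0]
ft_force: [0.8, 0.8, -0.3]
grip_width: 0.999
```

Call:
move_arm:
  deltas:
    - [-0.043, 0.028, 0, 0, 0, 0, 1]
    - [0, 0, 0, 0, 0, 0, 1]
    - [0, 0, 0, 0, 0, 0, 1]

```text
clock: 2.72
position: [0.4925, 0.0214, 0.211]
ee_rot: [0.791, 0.611, -0.0, -0.0]
ft_force: [1.3, -0.1, 0.8]
grip_width: 0.996
```

```bash
python3 - <<'E'
from h import *
go([0.492,0.02,0.21],-14.7)
o=manip.get_obs(); p,d=snap('wrist','w1'); np.savez('pics/w1o.npz',pos=o['position'],q=o['ee_rot'])
E
```

```text
t 2.725 pos [0.4925 0.0214 0.211 ] ya -14.65 tilt [-6.e-04  2.e-04 -1.e+00] F [ 1.3 -0.1  0.8] g 0.996
 turn about z 0.05 delta cur-frame [-0.0015 -0.0002  0.001 ] delta in target frame [-0.0015 -0.0002  0.001 ] full rotvec deg [-0.03 -0.    0.05]
```

View pics/w1.png

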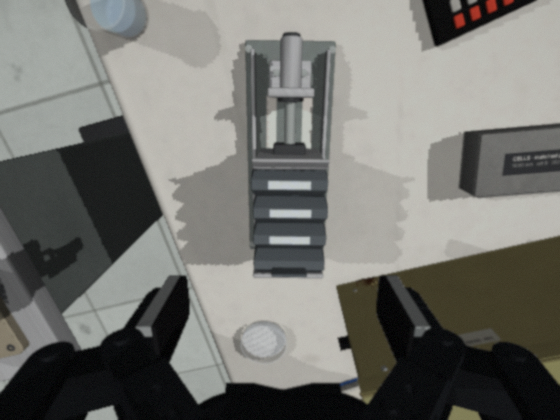

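The wrist view shows the row running from the follower (290,160) down to the stop (288,275). The case next to the stop has no white label, but has something at its stop-side edge (290,270). I'll zoom in there and check the heights.

```bash
python3 - <<'E'
from h import *
a=cv2.imread('pics/w1.png'); cv2.imwrite('pics/z3.png',cv2.resize(a[145:290,230:350],None,fx=4,fy=4,interpolation=2))
z=np.load('pics/w1.npz'); d=z['d']; w=np.load('pics/w1o.npz'); c,K,D=cam('wrist'); T=np.array(c['T_tool_cam'])
uu,vv=np.meshgrid(np.arange(235,350),np.arange(145,290)); uv=np.c_[uu.ravel(),vv.ravel()].astype(float)
dd=d[145:290,235:350].ravel()
r=cv2.undistortPoints(uv.reshape(-1,1,2),K,D).reshape(-1,2); X=np.c_[r,np.ones(len(r))]*dd[:,None]
X=X@T[:3,:3].T+T[:3,3]; P=X@R.from_quat(w['q']).as_matrix().T+w['pos']; P=P[dd>0]
e=np.array([0.2538,0.967]); ex=np.array([.967,-.2538]); o=np.array([.492,.003])
y=(P[:,:2]-o)@e; x=(P[:,:2]-o)@ex
for y0 in np.arange(-.075,.07,.002):
    m=(abs(y-y0)<.001)&(abs(x)<.012)
    if m.sum(): print(round(y0,3),m.sum(),np.percentile(P[m,2],[10,50,95]).round(4), end=' | ')
print()
m=P[:,2]>.092; rr=cv2.minAreaRect(P[m,:2].astype(np.float32)); print(rr,cv2.boxPoints(rr))
m=P[:,2]>.1035; print(m.sum(), np.c_[x,y,P[:,2]][m].min(0),np.c_[x,y,P[:,2]][m].max(0),P[m].mean(0))
E
```

```text
-0.053 2 [0.0909 0.0909 0.091 ] | -0.051 25 [0.0915 0.092  0.0933] | -0.041 13 [0.1094 0.1098 0.1101] | -0.039 148 [0.0987 0.1083 0.111 ] | -0.037 159 [0.098  0.1022 0.1094] | -0.035 58 [0.0972 0.0982 0.099 ] | -0.033 54 [0.0976 0.0983 0.0992] | -0.031 82 [0.096  0.0975 0.0988] | -0.029 95 [0.0932 0.0951 0.0973] | -0.027 90 [0.0908 0.0925 0.0942] | -0.025 83 [0.0887 0.0901 0.092 ] | -0.023 35 [0.0894 0.09   0.0911] | -0.021 20 [0.0922 0.0928 0.0937] | -0.019 16 [0.094  0.0949 0.0955] | -0.017 37 [0.0962 0.0971 0.0982] | -0.015 50 [0.0979 0.0987 0.0998] | -0.013 62 [0.0977 0.0987 0.0996] | -0.011 59 [0.0979 0.0988 0.0996] | -0.009 69 [0.0975 0.0984 0.0999] | -0.007 91 [0.0957 0.0976 0.0989] | -0.005 92 [0.0934 0.0949 0.0968] | -0.003 86 [0.0911 0.0925 0.0944] | -0.001 91 [0.0885 0.09   0.0924] | 0.001 32 [0.0884 0.0897 0.0907] | 0.003 36 [0.0913 0.0922 0.0932] | 0.005 39 [0.0938 0.0952 0.0964] | 0.007 33 [0.0969 0.0982 0.0989] | 0.009 58 [0.0977 0.0985 0.0995] | 0.011 70 [0.0979 0.0986 0.1002] | 0.013 75 [0.0982 0.0988 0.0997] | 0.015 71 [0.0973 0.0984 0.0995] | 0.017 92 [0.0961 0.097
[... 395 characters left out ...]
[0.0963 0.0975 0.0993] | 0.043 91 [0.0938 0.0952 0.0968] | 0.045 91 [0.0915 0.0927 0.0943] | 0.047 60 [0.0898 0.0906 0.0921] | 0.049 58 [0.0953 0.096  0.0969] | 0.051 52 [0.0971 0.0979 0.099 ] | 0.053 192 [0.0542 0.0693 0.1009] | 0.055 147 [0.054  0.1017 0.1035] | 0.057 129 [0.0541 0.1014 0.1039] | 0.059 54 [0.0537 0.0544 0.0553] | 0.061 54 [0.0529 0.0538 0.0553] | 
((0.4933195412158966, 0.0058872513473033905), (0.10964670032262802, 0.0628863275051117), 74.72850036621094) [[ 0.4485466  -0.03871829]
 [ 0.50921226 -0.05528212]
 [ 0.5380925   0.05049279]
 [ 0.47742683  0.06705663]]
289 [-0.02825504 -0.04047761  0.10350094] [0.02972528 0.05758178 0.11152554] [ 0.48674983 -0.01606127  0.10730119]
```

View pics/z3.png

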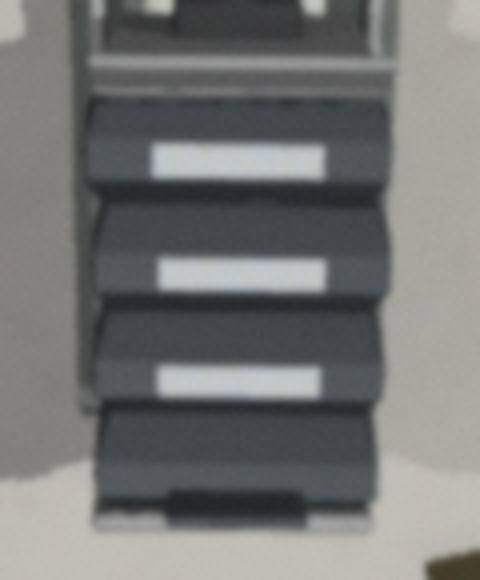

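Heights confirm it: the tab (110 mm) is on the case against the stop, so it is the index case. The slot is the first joint, near (0.486, -0.020), with the rack's x axis at about -15°. Next I'll go to the slide case for a close look.

Call:
move_arm:
  deltas:
    - [0.0468, -0.0033, 0, 0, 0, 0, 1]
    - [0.0468, -0.0033, 0, 0, 0, 0, 1]
    - [0.0468, -0.0033, 0, 0, 0, 0, 1]
    - [0.0468, -0.0033, 0, 0, 0, 0, 1]
    - [0.0468, -0.0033, 0, 0, 0, 0, 1]
    - [0.0468, -0.0033, 0, 0, 0, 0, 1]
    - [0.0468, -0.0033, 0, 0, 0, 0, 1]

```text
clock: 3.65
position: [0.5522, 0.347, 0.211]
ee_rot: [0.791, 0.612, -0.0, -0.0]
ft_force: [0.5, -0.2, 0.5]
grip_width: 0.999
```

Call:
move_arm:
  deltas:
    - [0, 0, 0, 0, 0, -10.45, 1]
    - [0, 0, 0, 0, 0, -10.45, 1]
    - [0, 0, 0, 0, 0, -10.45, 1]
    - [0, 0, 0, 0, 0, -10.45, 1]
    - [0, 0, 0, 0, 0, 0, 1]
    - [0, 0, 0, 0, 0, 0, 1]

```text
clock: 4.4
position: [0.5527, 0.3445, 0.2112]
ee_rot: [0.523, 0.853, -0.0, -0.0]
ft_force: [-0.2, 0.5, -0.2]
grip_width: 1.002
```

```bash
cat >> h.py <<'E'
def wsnap(f):
    o=manip.get_obs(); p,d=snap('wrist',f); return wproc(o['position'],o['ee_rot'],d)+(p,)
def wproc(pos,q,d):
    c,K,D=cam('wrist'); T=np.array(c['T_tool_cam']); h,w=d.shape
    uu,vv=np.meshgrid(np.arange(w),np.arange(h))
    r=cv2.undistortPoints(np.c_[uu.ravel(),vv.ravel()].astype(float).reshape(-1,1,2),K,D).reshape(-1,2)
    X=(np.c_[r,np.ones(len(r))]*d.reshape(-1,1))@T[:3,:3].T+T[:3,3]
    P=X@R.from_quat(q).as_matrix().T+pos
    X[d.ravel()==0]=np.nan; P[d.ravel()==0]=np.nan
    return P.reshape(h,w,3),X.reshape(h,w,3)
E
python3 - <<'E'
from h import *
go([.553,.344,.211],27.15)
P,X,p=wsnap('w2'); np.save('pics/w2P.npy',P)
Q=P.reshape(-1,3); 
for lo,hi in((.083,.1),(.0885,.1),(.06,.1)):
    m=(Q[:,2]>lo)&(Q[:,2]<hi)&(np.hypot(Q[:,0]-.535,Q[:,1]-.38)<.05); r=cv2.minAreaRect(Q[m,:2].astype(np.float32)); print(m.sum(),r,np.median(Q[m,2]),Q[m,2].max())
E
```

```text
t 4.4 pos [0.5527 0.3445 0.2112] ya 26.98 tilt [-4.e-04  2.e-04 -1.e+00] F [-0.2  0.5 -0.2] g 1.002
 turn about z -0.17 delta cur-frame [-0.0006 -0.      0.0002] delta in target frame [-0.0006 -0.      0.0002] full rotvec deg [-0.01 -0.02 -0.17]
1886 ((0.5354642868041992, 0.38220134377479553), (0.062176674604415894, 0.02213957905769348), 26.858562469482422) 0.08931002412801278 0.09252543733967689
1104 ((0.5358072519302368, 0.3822895288467407), (0.06101672723889351, 0.013441899791359901), 25.95240020751953) 0.09034456053002521 0.09252543733967689
2335 ((0.5354244112968445, 0.38213038444519043), (0.06206420809030533, 0.024169553071260452), 25.53664779663086) 0.08806897502411994 0.09252543733967689
```

View pics/w2.png

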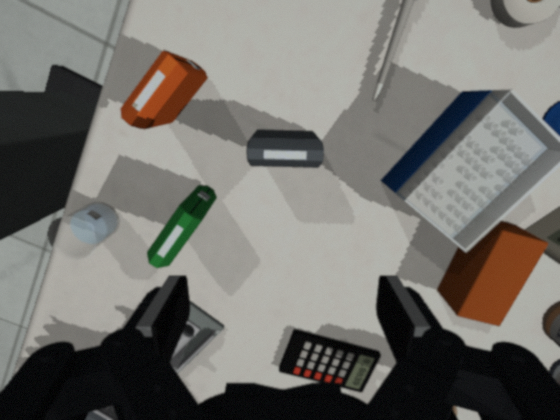

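The wrist view shows the grey case at (285,150), centre (0.5355, 0.382), turned about 26.9°, with its head at 90 mm as expected. The look-alikes are clear of the fingers. Now I'll move in to grasp it.

Call:
move_arm:
  deltas:
    - [0.0206, 0.001, 0, 0, 0, 0, 1]
    - [0.0206, 0.0007, 0, 0, 0, 0, 1]
    - [0, 0, 0.02, 0, 0, 0, 1]
    - [0, 0, 0.03, 0, 0, 0, 1]
    - [0, 0, 0.03, 0, 0, 0, 1]
    - [0, 0, 0.03, 0, 0, 0, 1]
    - [0, 0, 0.03, 0, 0, 0, 1]
    - [0, 0, 0.021, 0, 0, 0, 1]
    - [0, 0, 0, 0, 0, 0, 1]
    - [0, 0, 0, 0, 0, 0, 1]

```text
clock: 5.7
position: [0.5365, 0.3821, 0.0515]
ee_rot: [0.521, 0.853, 0.001, 0.0]
ft_force: [0.7, 0.4, 0.8]
grip_width: 1.0
```

```bash
python3 - <<'E'
from h import *
go([.5355,.382,.05],26.8)
P,X,p=wsnap('w3')
E
```

```text
t 5.7 pos [0.5365 0.3821 0.0515] ya 27.16 tilt [ 0.0012  0.0011 -1.    ] F [0.7 0.4 0.8] g 1.0
 turn about z 0.36 delta cur-frame [ 0.0004 -0.0009  0.0015] delta in target frame [ 0.0004 -0.0009  0.0015] full rotvec deg [ 0.09 -0.03  0.36]
```

View pics/w3.png

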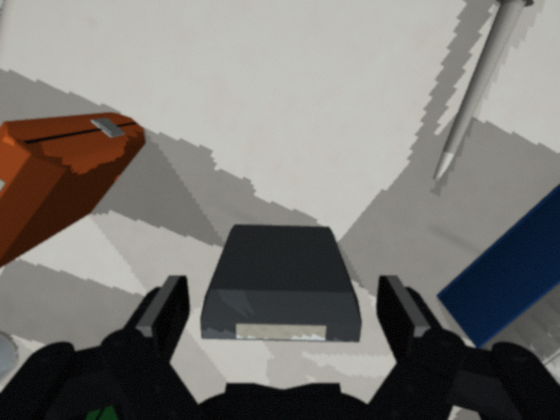

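The case sits centred between the jaws: head edges at 202 to 360, fingers at 188 and 378. Closing.

Call:
move_arm:
  deltas:
    - [0, 0, 0, 0, 0, 0, -1]
    - [0, 0, 0, 0, 0, 0, -1]
    - [0, 0, 0, 0, 0, 0, -1]
    - [0, 0, 0, 0, 0, 0, -1]
    - [0, 0, 0, 0, 0, 0, -1]
    - [0, 0, 0, 0, 0, 0, -1]
    - [0, 0, 0, 0, 0, 0, -1]
    - [0, 0, 0, 0, 0, 0, -1]
  force: 50

```text
clock: 6.75
position: [0.5366, 0.3817, 0.0515]
ee_rot: [0.521, 0.853, 0.001, 0.0]
ft_force: [-0.9, -0.9, 6.6]
grip_width: 0.716
```

Call:
move_arm:
  deltas:
    - [0, 0, -0.02, 0, 0, 0, -1]
    - [0, 0, -0.03, 0, 0, 0, -1]
    - [0, 0, -0.03, 0, 0, 0, -1]
    - [0, 0, -0.03, 0, 0, 0, -1]
    - [0, 0, -0.03, 0, 0, 0, -1]
    - [0, 0, -0.01, 0, 0, 0, -1]
    - [0, 0, 0, 0, 0, 0, -1]
    - [0, 0, 0, 0, 0, 0, -1]

```text
clock: 7.75
position: [0.5354, 0.3809, 0.1989]
ee_rot: [0.521, 0.853, -0.001, -0.0]
ft_force: [-0.2, 0.4, -1.9]
grip_width: 0.713
```

```bash
python3 - <<'E'
from h import *
go([.5,0.02,.2],-15)
P,X,p=wsnap('w4')
z=X[...,2]; 
m=(abs(X[...,0])<.03)&(abs(X[...,1])<.03)
for v in range(200,400,8): 
  q=X[v,283]; print(v,q.round(4), end=' ')
E
```

```text
t 7.75 pos [0.5354 0.3809 0.1989] ya 27.15 tilt [-0.0016 -0.0013 -1.    ] F [-0.2  0.4 -1.9] g 0.713
 turn about z 42.15 delta cur-frame [-0.305  -0.1962 -0.0005] delta in target frame [-0.3578  0.0592 -0.0011] full rotvec deg [-0.1   0.06 42.15]
200 [-0.0217  0.0007  0.1998] 208 [-0.0295  0.0007  0.1958] 216 [-0.0397  0.0007  0.1985] 224 [-0.0492  0.0007  0.1985] 232 [0.0125 0.0002 0.0293] 240 [0.0124 0.0002 0.0183] 248 [0.0124 0.0002 0.0086] 256 [ 0.0128  0.0002 -0.0011] 264 [ 0.0126  0.0001 -0.0087] 272 [ 0.0133  0.0001 -0.0172] 280 [ 0.0126  0.0001 -0.0224] 288 [ 0.0128  0.0001 -0.029 ] 296 [ 0.0115  0.0001 -0.0325] 304 [ 0.0092  0.0001 -0.0344] 312 [ 0.0074  0.0001 -0.037 ] 320 [ 0.0055  0.0001 -0.0392] 328 [ 0.0018  0.0001 -0.0391] 336 [-0.0018  0.0001 -0.0393] 344 [-0.2126  0.0008  0.1981] 352 [-0.225   0.0008  0.1979] 360 [-0.2393  0.0009  0.1994] 368 [-0.2516  0.0009  0.1986] 376 [-0.2651  0.0009  0.1987] 384 [-0.2735  0.0009  0.1938] 392 [ 0.0115 -0.     -0.0765]
```

View pics/w4.png

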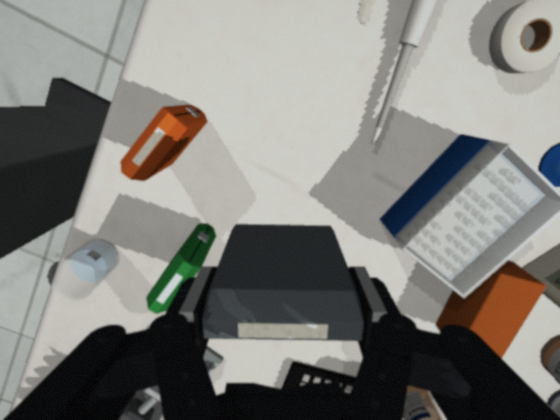

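The case hangs upright in the grip. Its near face is at tool x=+12.6 mm, so its centre is at +0.6 mm, and its foot is 51 mm below the TCP. Carrying it to the rack.

Call:
move_arm:
  deltas:
    - [0, 0, 0, 0, 0, 10.54, -1]
    - [0, 0, 0, 0, 0, 10.54, -1]
    - [0, 0, 0, 0, 0, 10.54, -1]
    - [0, 0, 0, 0, 0, 10.54, -1]

```text
clock: 8.3
position: [0.5356, 0.381, 0.1991]
ee_rot: [0.795, 0.606, -0.001, 0.0]
ft_force: [0.7, 0.6, -1.2]
grip_width: 0.718
```

Call:
move_arm:
  deltas:
    - [-0.03, 0.006, 0, 0, 0, 0, -1]
    - [-0.05, 0.007, 0, 0, 0, 0, -1]
    - [-0.05, 0.007, 0, 0, 0, 0, -1]
    - [-0.05, 0.007, 0, 0, 0, 0, -1]
    - [-0.05, 0.006, 0, 0, 0, 0, -1]
    - [-0.05, 0.006, 0, 0, 0, 0, -1]
    - [-0.05, 0.006, 0, 0, 0, 0, -1]
    - [-0.05, 0.006, 0, 0, 0, 0, -1]
    - [-0.03, 0.003, 0, 0, 0, 0, -1]
    - [-0.02, 0.0025, 0, 0, 0, 0, -1]

```text
clock: 9.55
position: [0.4784, -0.0504, 0.1997]
ee_rot: [0.794, 0.608, -0.0, -0.0]
ft_force: [0.8, 0.5, -1.0]
grip_width: 0.715
```

Call:
move_arm:
  deltas:
    - [0, 0, 0, 0, 0, 0, -1]
    - [0, 0, 0, 0, 0, 0, -1]

```text
clock: 9.8
position: [0.4792, -0.0477, 0.1999]
ee_rot: [0.793, 0.609, -0.0, -0.0]
ft_force: [-0.5, 0.9, -1.5]
grip_width: 0.719
```

```bash
cat >> h.py <<'E'
def profile(P,o=(.4864,-.0203),ang=-15,xr=.02,y0=-.07,y1=.09):
    t=np.radians(ang); ex=np.array([np.cos(t),np.sin(t)]); e=np.array([-np.sin(t),np.cos(t)]); Q=P.reshape(-1,3); Q=Q[np.isfinite(Q[:,0])]
    x=(Q[:,:2]-o)@ex; y=(Q[:,:2]-o)@e; return x,y,Q[:,2]
E
python3 - <<'E'
from h import *
go([.4864,-.0203,.2],-15)
P,X,p=wsnap('w5'); np.save('pics/w5P.npy',P)
x,y,z=profile(P)
for y0 in np.arange(-.05,.08,.002):
    m=(abs(y-y0)<.001)&(abs(x)<.02)&(z<.125)
    if m.sum(): print(round(y0*1e3),m.sum(),np.percentile(z[m],[50]).round(4), end=' | ')
m=(z>.085)&(z<.112)&(abs(x)<.05)&(y<.07)&(y>.0); r=cv2.minAreaRect(np.c_[x,y][m].astype(np.float32)); print(m.sum(),r)
for a,b in((0.006,.012),(.03,.036),(.054,.06)):
    m=(z>.087)&(z<.112)&(y>a)&(y<b); print(np.percentile(x[m],[0.5,99.5]))
E
```

```text
t 9.8 pos [ 0.4792 -0.0477  0.1999] ya -14.96 tilt [-6.e-04  1.e-04 -1.e+00] F [-0.5  0.9 -1.5] g 0.719
 turn about z 0.04 delta cur-frame [ 0.0283 -0.0001 -0.0001] delta in target frame [ 0.0283 -0.0001 -0.0001] full rotvec deg [-0.04  0.    0.04]
-30 2 [0.09] | -28 85 [0.0918] | -26 132 [0.092] | -24 132 [0.0906] | -22 13 [0.0907] | -20 18 [0.0938] | -18 43 [0.1084] | -16 100 [0.11] | -14 321 [0.1032] | -12 115 [0.0982] | -10 145 [0.0983] | -8 137 [0.098] | -6 174 [0.0962] | -4 162 [0.0938] | -2 173 [0.0915] | 0 131 [0.0894] | 2 104 [0.0913] | 4 102 [0.094] | 6 101 [0.0965] | 8 116 [0.0984] | 10 156 [0.0987] | 12 127 [0.0987] | 14 146 [0.0989] | 16 161 [0.0983] | 18 166 [0.0964] | 20 175 [0.0939] | 22 173 [0.0913] | 24 124 [0.0894] | 26 138 [0.0911] | 28 130 [0.0939] | 30 110 [0.096] | 32 164 [0.0983] | 34 164 [0.0987] | 36 163 [0.0988] | 38 150 [0.0987] | 40 171 [0.0981] | 42 186 [0.096] | 44 164 [0.0935] | 46 161 [0.091] | 48 132 [0.0894] | 50 140 [0.0913] | 52 167 [0.0937] | 54 167 [0.0962] | 56 170 [0.0983] | 58 172 [0.0988] | 60 170 [0.0988] | 62 173 [0.0989] | 64 174 [0.0985] | 66 168 [0.0965] | 68 171 [0.094] | 70 168 [0.0915] | 72 228 [0.0946] | 74 175 [0.0972] | 76 225 [0.0996] | 78 192 [0.1019] | 8018 ((0.00025949999690055847, 0.03515597805380821), (0.06311679631471634, 0.0700354278087616), 0.42355483770370483)
[-0.0303446   0.03024632]
[-0.03014722  0.03072588]
[-0.03130653  0.02962831]
```

View pics/w5.png

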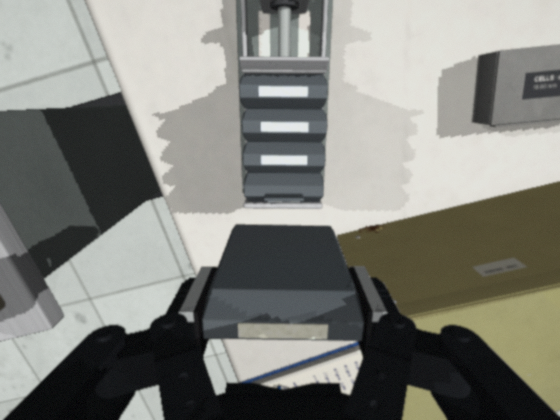

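The notch lies exactly at my estimate, and the row's x centre is aligned. I'll move over it and stop with the foot about 5 mm above the heads.

Call:
move_arm:
  deltas:
    - [0.014, 0, 0, 0, 0, 0, -1]
    - [0.0142, 0, 0, 0, 0, 0, -1]
    - [0, 0, 0, 0, 0, 0, -1]
    - [0, 0, 0.015, 0, 0, 0, -1]
    - [0, 0, 0.015, 0, 0, 0, -1]
    - [0, 0, 0.01, 0, 0, 0, -1]
    - [0, 0, 0.005, 0, 0, 0, -1]
    - [0, 0, 0, 0, 0, 0, -1]
    - [0, 0, 0, 0, 0, 0, -1]
    - [0, 0, 0, 0, 0, 0, -1]

```text
clock: 11.1
position: [0.4868, -0.0214, 0.1556]
ee_rot: [0.793, 0.609, 0.0, 0.0]
ft_force: [-0.1, 0.2, -0.9]
grip_width: 0.713
```

```bash
cat >> h.py <<'E'
def st():
    o=manip.get_obs(); go([.4864,-.0203,.15],-14.8,o); M=R.from_quat(o['ee_rot']).as_matrix()
    t=np.radians(-15); ex=np.array([np.cos(t),np.sin(t)]); e=np.array([-np.sin(t),np.cos(t)]); d=o['position'][:2]-[.4864,-.0203]; f=o['ft_force']
    print('s_case',round((d@e+.0006)*1e3,2),'x',round(d@ex*1e3,2),'h',round(98.3-(o['position'][2]-.0514)*1e3,2),'F rack x,y,z',(f[:2]@ex).round(2),(f[:2]@e).round(2),f[2].round(2))
E
python3 - <<'E'
from h import *
st(); snap('side','s5')
P,X,p=wsnap('w6')
x,y,z=profile(P)
for y0 in np.arange(.0,.08,.002):
    m=(abs(y-y0)<.001)&(abs(x)<.02)&(z<.125)
    if m.sum(): print(round(y0*1e3),m.sum(),np.percentile(z[m],[50]).round(4), end=' | ')
b=cv2.imread('pics/side_s5.png') if 0 else cv2.imread('pics/s5.png'); cv2.imwrite('pics/z5.png',cv2.resize(b[130:290,200:340],None,fx=3.7,fy=3.7,interpolation=2))
E
```

```text
t 11.1 pos [ 0.4868 -0.0214  0.1556] ya -15.01 tilt [ 7.e-04  3.e-04 -1.e+00] F [-0.1  0.2 -0.9] g 0.713
 turn about z -0.21 delta cur-frame [ 0.001  -0.0006  0.0056] delta in target frame [ 0.001  -0.0006  0.0056] full rotvec deg [ 0.03 -0.03 -0.21]
s_case -0.37 x 0.64 h -5.95 F rack x,y,z -0.16 0.15 -0.91
2 25 [0.092] | 4 71 [0.0938] | 6 99 [0.0964] | 8 141 [0.0984] | 10 252 [0.099] | 12 567 [0.1176] | 14 186 [0.0988] | 16 216 [0.0981] | 18 266 [0.0961] | 20 252 [0.0936] | 22 245 [0.0911] | 24 160 [0.089] | 26 118 [0.0912] | 28 120 [0.0936] | 30 127 [0.0964] | 32 183 [0.0982] | 34 196 [0.0987] | 36 195 [0.0987] | 38 220 [0.0987] | 40 232 [0.0983] | 42 255 [0.0964] | 44 252 [0.0938] | 46 250 [0.0909] | 48 190 [0.0893] | 50 168 [0.0914] | 52 153 [0.0939] | 54 194 [0.0964] | 56 198 [0.0984] | 58 211 [0.0987] | 60 256 [0.0987] | 62 203 [0.0988] | 64 265 [0.0982] | 66 260 [0.0962] | 68 212 [0.0936] | 70 250 [0.0914] | 72 199 [0.0949] | 74 204 [0.0969] | 76 275 [0.0993] | 78 210 [0.1017] |
```

View pics/z5.png

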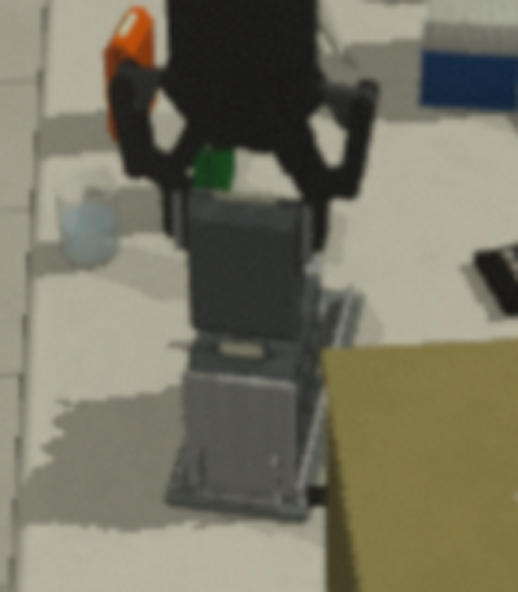

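View pics/w6.png

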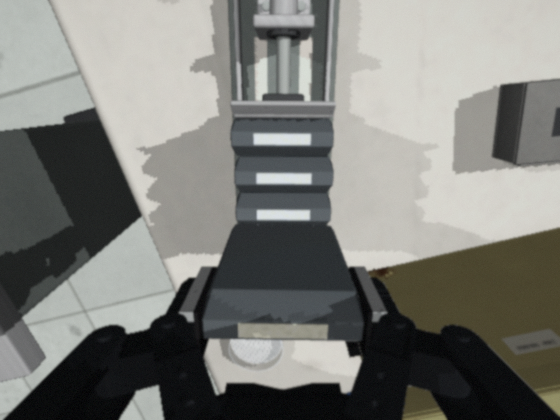

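It's lined up. I'll correct by about 0.9 mm and lower it gently into the notch, watching the force.

Call:
move_arm:
  deltas:
    - [0.0009, -0.0005, 0, 0, 0, 0, -1]
    - [0, 0, 0.002, 0, 0, 0, -1]
    - [0, 0, 0.002, 0, 0, 0, -1]
    - [0, 0, 0.002, 0, 0, 0, -1]
    - [0, 0, 0.001, 0, 0, 0, -1]
    - [0, 0, 0, 0, 0, 0, -1]
    - [0, 0, 0, 0, 0, 0, -1]

```text
clock: 12.08
position: [0.4863, -0.0205, 0.1484]
ee_rot: [0.793, 0.609, 0.0, -0.0]
ft_force: [-0.1, -0.1, -1.1]
grip_width: 0.714
```

```bash
python3 -c "
from h import *
st()"
```

```text
t 12.075 pos [ 0.4863 -0.0205  0.1484] ya -15.01 tilt [ 1.e-04  1.e-04 -1.e+00] F [-0.1 -0.1 -1.1] g 0.714
 turn about z -0.21 delta cur-frame [ 0.0002  0.     -0.0016] delta in target frame [ 0.0002  0.     -0.0016] full rotvec deg [ 0.01 -0.01 -0.21]
s_case 0.43 x -0.04 h 1.35 F rack x,y,z -0.09 -0.1 -1.07
```

Call:
move_arm:
  deltas:
    - [0.0004, 0, 0.001, 0, 0, 0, -1]
    - [0.0007, 0, 0.001, 0, 0, 0, -1]
    - [0.0007, 0, 0.001, 0, 0, 0, -1]
    - [0.0007, 0, 0.001, 0, 0, 0, -1]
    - [0, 0, 0, 0, 0, 0, -1]

```text
clock: 12.7
position: [0.4869, -0.0183, 0.1443]
ee_rot: [0.793, 0.609, -0.0, 0.0]
ft_force: [-1.0, -5.1, 2.8]
grip_width: 0.716
```

```bash
python3 -c "
from h import *
st()"
```

```text
t 12.7 pos [ 0.4869 -0.0183  0.1443] ya -15.02 tilt [ 1.e-04 -3.e-04 -1.e+00] F [-1.  -5.1  2.8] g 0.716
 turn about z -0.22 delta cur-frame [-0.002  -0.     -0.0057] delta in target frame [-0.002  -0.     -0.0057] full rotvec deg [ 0.01  0.02 -0.22]
s_case 2.63 x 0.02 h 5.44 F rack x,y,z 0.31 -5.2 2.77
```

The reaction is on the follower side only: -5 N along y and about 4 N up. The index case isn't loaded, so I'll continue along the bevel slope.

Call:
move_arm:
  deltas:
    - [0.0007, 0, 0.001, 0, 0, 0, -1]
    - [0.0007, 0, 0.001, 0, 0, 0, -1]
    - [0.0007, 0, 0.001, 0, 0, 0, -1]
    - [0.0007, 0, 0.001, 0, 0, 0, -1]
    - [0.0007, 0, 0.001, 0, 0, 0, -1]
    - [0, 0, 0, 0, 0, 0, -1]

```text
clock: 13.45
position: [0.4877, -0.0149, 0.1392]
ee_rot: [0.793, 0.609, -0.0, 0.0]
ft_force: [-1.3, -5.3, 3.1]
grip_width: 0.718
```

```bash
python3 - <<'E'
from h import *
st()
P,X,p=wsnap('w7')
x,y,z=profile(P)
for y0 in np.arange(.01,.09,.002):
    m=(abs(y-y0)<.001)&(abs(x)<.02)&(z<.105)
    if m.sum(): print(round(y0*1e3),m.sum(),np.percentile(z[m],[50]).round(4), end=' | ')
E
```

```text
t 13.45 pos [ 0.4877 -0.0149  0.1392] ya -15.02 tilt [-2.e-04 -3.e-04 -1.e+00] F [-1.3 -5.3  3.1] g 0.718
 turn about z -0.22 delta cur-frame [-0.0055  0.0001 -0.0108] delta in target frame [-0.0055  0.0001 -0.0108] full rotvec deg [-0.01  0.02 -0.22]
s_case 6.14 x -0.1 h 10.51 F rack x,y,z 0.15 -5.47 3.06
16 51 [0.0989] | 18 402 [0.0996] | 20 184 [0.0987] | 22 214 [0.0988] | 24 217 [0.0988] | 26 237 [0.0984] | 28 286 [0.0973] | 30 305 [0.0949] | 32 282 [0.0922] | 34 264 [0.0898] | 36 132 [0.0905] | 38 141 [0.0929] | 40 168 [0.0954] | 42 167 [0.0979] | 44 229 [0.0987] | 46 243 [0.0989] | 48 236 [0.099] | 50 267 [0.0986] | 52 294 [0.0974] | 54 293 [0.0949] | 56 304 [0.0923] | 58 290 [0.0896] | 60 158 [0.0905] | 62 190 [0.0927] | 64 212 [0.0952] | 66 241 [0.0977] | 68 261 [0.0988] | 70 291 [0.0988] | 72 283 [0.0987] | 74 269 [0.0985] | 76 307 [0.0971] | 78 303 [0.0947] | 80 287 [0.0921] | 82 214 [0.09] | 84 295 [0.0962] | 86 301 [0.0986] | 88 304 [0.1009] |
```

View pics/w7.png

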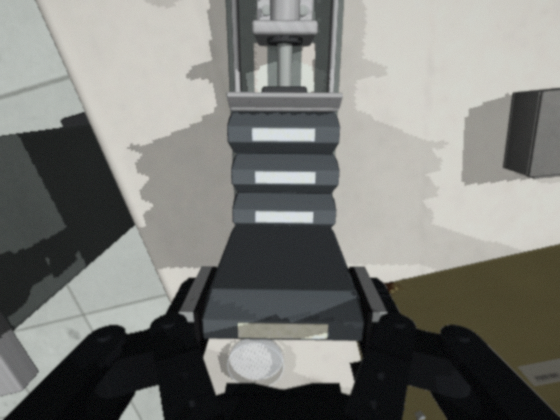

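The three follower-side cases moved about 11 mm and are still level. Continuing.

Call:
move_arm:
  deltas:
    - [0.0007, 0, 0.001, 0, 0, 0, -1]
    - [0.0007, 0, 0.001, 0, 0, 0, -1]
    - [0.0007, 0, 0.001, 0, 0, 0, -1]
    - [0.0007, 0, 0.001, 0, 0, 0, -1]
    - [0.0007, 0, 0.001, 0, 0, 0, -1]
    - [0.0007, 0, 0.001, 0, 0, 0, -1]
    - [0.0007, 0, 0.001, 0, 0, 0, -1]
    - [0.0007, 0, 0.001, 0, 0, 0, -1]
    - [0.0007, 0, 0.001, 0, 0, 0, -1]
    - [0.0005, 0, 0.001, 0, 0, 0, -1]

```text
clock: 14.75
position: [0.4892, -0.0086, 0.129]
ee_rot: [0.794, 0.609, -0.001, 0.0]
ft_force: [-1.3, -6.4, 1.2]
grip_width: 0.717
```

Call:
move_arm:
  deltas:
    - [0, 0, 0.002, 0, 0, 0, -1]
    - [0, 0, 0.002, 0, 0, 0, -1]
    - [0, 0, 0.002, 0, 0, 0, -1]
    - [0, 0, 0, 0, 0, 0, -1]

```text
clock: 15.25
position: [0.4889, -0.0083, 0.1226]
ee_rot: [0.793, 0.609, -0.001, -0.0]
ft_force: [-2.3, -4.1, -1.6]
grip_width: 0.718
```

```bash
python3 - <<'E'
from h import *
st()
P,X,p=wsnap('w8')
x,y,z=profile(P)
for y0 in np.arange(.01,.11,.002):
    m=(abs(y-y0)<.001)&(abs(x)<.02)&(z<.105)
    if m.sum(): print(round(y0*1e3),m.sum(),np.percentile(z[m],[50]).round(4), end=' | ')
E
```

```text
t 15.25 pos [ 0.4889 -0.0083  0.1226] ya -15.01 tilt [-1.4e-03 -5.0e-04 -1.0e+00] F [-2.3 -4.1 -1.6] g 0.718
 turn about z -0.21 delta cur-frame [-0.0122  0.0006 -0.0274] delta in target frame [-0.0122  0.0006 -0.0274] full rotvec deg [-0.07  0.05 -0.21]
s_case 12.82 x -0.67 h 27.09 F rack x,y,z -1.11 -4.57 -1.56
24 871 [0.0967] | 26 109 [0.0912] | 28 122 [0.0936] | 30 130 [0.096] | 32 183 [0.0982] | 34 246 [0.0989] | 36 260 [0.0988] | 38 262 [0.0988] | 40 293 [0.0983] | 42 364 [0.0968] | 44 371 [0.0941] | 46 336 [0.0915] | 48 260 [0.0893] | 50 193 [0.0911] | 52 169 [0.0938] | 54 194 [0.096] | 56 248 [0.0983] | 58 272 [0.0988] | 60 294 [0.0989] | 62 307 [0.0988] | 64 320 [0.0985] | 66 375 [0.0968] | 68 365 [0.0942] | 70 330 [0.0915] | 72 296 [0.0894] | 74 262 [0.0909] | 76 268 [0.0936] | 78 244 [0.096] | 80 313 [0.0981] | 82 331 [0.0988] | 84 355 [0.0988] | 86 373 [0.0989] | 88 324 [0.0984] | 90 405 [0.0966] | 92 324 [0.094] | 94 320 [0.0916] | 96 321 [0.0902] | 98 412 [0.0967] | 100 351 [0.099] | 102 411 [0.1013] | 104 432 [0.1032] | 106 173 [0.1024] | 108 49 [0.0543] |
```

Row level, follower back about 24.5 mm. Now straight down.

Call:
move_arm:
  deltas:
    - [0, 0.0005, 0.003, 0, 0, 0, -1]
    - [0, 0, 0.003, 0, 0, 0, -1]
    - [0, 0, 0.004, 0, 0, 0, -1]
    - [0, 0, 0.004, 0, 0, 0, -1]
    - [0, 0, 0.004, 0, 0, 0, -1]
    - [0, 0, 0.004, 0, 0, 0, -1]
    - [0, 0, 0.004, 0, 0, 0, -1]
    - [0, 0, 0.003, 0, 0, 0, -1]
    - [0, 0, 0.002, 0, 0, 0, -1]
    - [0, 0, 0, 0, 0, 0, -1]

```text
clock: 16.55
position: [0.4895, -0.0086, 0.0918]
ee_rot: [0.794, 0.609, -0.001, -0.0]
ft_force: [-1.5, -4.8, -2.5]
grip_width: 0.714
```

```bash
python3 - <<'E'
from h import *
st()
P,X,p=wsnap('w9')
x,y,z=profile(P)
for y0 in np.arange(.01,.11,.004):
    m=(abs(y-y0)<.001)&(abs(x)<.02)&(z<.105)
    if m.sum(): print(round(y0*1e3),m.sum(),np.percentile(z[m],[50]).round(4), end=' | ')
E
```

```text
t 16.55 pos [ 0.4895 -0.0086  0.0918] ya -15.03 tilt [-1.1e-03 -4.0e-04 -1.0e+00] F [-1.5 -4.8 -2.5] g 0.714
 turn about z -0.23 delta cur-frame [-0.0122 -0.     -0.0582] delta in target frame [-0.0122 -0.     -0.0582] full rotvec deg [-0.05  0.04 -0.23]
s_case 12.76 x -0.0 h 57.91 F rack x,y,z -0.17 -4.99 -2.51
26 144 [0.0918] | 30 132 [0.0964] | 34 351 [0.0987] | 38 368 [0.0987] | 42 566 [0.0963] | 46 513 [0.0912] | 50 202 [0.0914] | 54 232 [0.0963] | 58 427 [0.0987] | 62 434 [0.0987] | 66 557 [0.0964] | 70 503 [0.0914] | 74 321 [0.0912] | 78 385 [0.0962] | 82 493 [0.0989] | 86 497 [0.0988] | 90 545 [0.0964] | 94 556 [0.0914] | 98 501 [0.0969] | 102 636 [0.1017] | 106 193 [0.1023] |
```

View pics/w9.png

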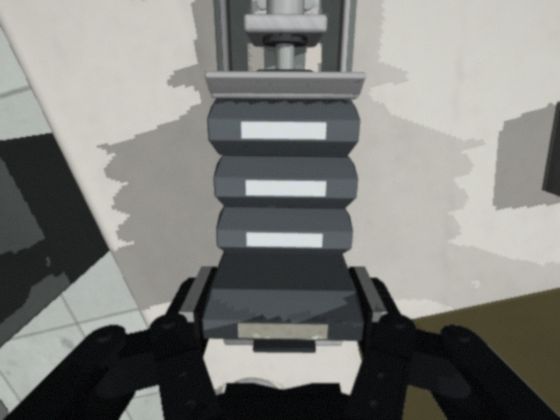

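Going well: the neighbours are level, and the index tab is visible behind the case (285,345). The foot is 32 mm above the floor. Going on to about 3 mm above it.

Call:
move_arm:
  deltas:
    - [0, 0, 0.004, 0, 0, 0, -1]
    - [0, 0, 0.004, 0, 0, 0, -1]
    - [0, 0, 0.004, 0, 0, 0, -1]
    - [0, 0, 0.004, 0, 0, 0, -1]
    - [0, 0, 0.004, 0, 0, 0, -1]
    - [0, 0, 0.004, 0, 0, 0, -1]
    - [0, 0, 0.003, 0, 0, 0, -1]
    - [0, 0, 0.002, 0, 0, 0, -1]
    - [0, 0, 0, 0, 0, 0, -1]

```text
clock: 17.73
position: [0.4894, -0.0086, 0.0627]
ee_rot: [0.794, 0.608, -0.001, -0.0]
ft_force: [-1.3, -6.2, -2.7]
grip_width: 0.714
```

```bash
python3 -c "
from h import *
st()"
```

```text
t 17.725 pos [ 0.4894 -0.0086  0.0627] ya -15.04 tilt [-1.3e-03 -4.0e-04 -1.0e+00] F [-1.3 -6.2 -2.7] g 0.714
 turn about z -0.24 delta cur-frame [-0.0121  0.     -0.0873] delta in target frame [-0.0121  0.0001 -0.0873] full rotvec deg [-0.06  0.04 -0.24]
s_case 12.65 x -0.12 h 86.97 F rack x,y,z 0.36 -6.3 -2.69
```

Call:
move_arm:
  deltas:
    - [0, 0, 0.001, 0, 0, 0, -1]
    - [0, 0, 0.001, 0, 0, 0, -1]
    - [0, 0, 0.0005, 0, 0, 0, -1]
    - [0, 0, 0, 0, 0, 0, -1]

```text
clock: 18.23
position: [0.4896, -0.0086, 0.0605]
ee_rot: [0.794, 0.608, -0.0, -0.0]
ft_force: [-1.2, -6.4, -1.0]
grip_width: 0.722
```

Call:
move_arm:
  deltas:
    - [0, 0, 0.0005, 0, 0, 0, -1]
    - [0, 0, 0, 0, 0, 0, -1]

```text
clock: 18.48
position: [0.4896, -0.0086, 0.06]
ee_rot: [0.794, 0.608, -0.0, -0.0]
ft_force: [-2.3, -6.1, -0.2]
grip_width: 0.721
```

Call:
move_arm:
  deltas:
    - [0, 0, 0.0005, 0, 0, 0, -1]
    - [0, 0, 0, 0, 0, 0, -1]

```text
clock: 18.73
position: [0.4897, -0.0086, 0.0595]
ee_rot: [0.794, 0.609, -0.0, -0.0]
ft_force: [-1.8, -6.2, 0.5]
grip_width: 0.714
```

Call:
move_arm:
  deltas:
    - [0, 0, 0.0005, 0, 0, 0, -1]
    - [0, 0, 0, 0, 0, 0, -1]

```text
clock: 18.98
position: [0.4901, -0.0086, 0.0595]
ee_rot: [0.794, 0.609, 0.0, 0.0]
ft_force: [-3.2, -6.5, 5.3]
grip_width: 0.72
```

Floor contact: the TCP is held at 0.0595 and the upward force rises about 5 N per 0.5 mm. Building up the press in small steps.

Call:
move_arm:
  deltas:
    - [0, 0, 0.0005, 0, 0, 0, -1]
    - [0, 0, 0, 0, 0, 0, -1]

```text
clock: 19.23
position: [0.4905, -0.0085, 0.0594]
ee_rot: [0.794, 0.609, 0.0, 0.0]
ft_force: [-3.3, -5.3, 10.3]
grip_width: 0.721
```

Call:
move_arm:
  deltas:
    - [0, 0, 0.0003, 0, 0, 0, -1]
    - [0, 0, 0, 0, 0, 0, -1]

```text
clock: 19.48
position: [0.4908, -0.0084, 0.0594]
ee_rot: [0.794, 0.609, 0.001, 0.0]
ft_force: [-4.8, -6.3, 12.1]
grip_width: 0.718
```

Call:
move_arm:
  deltas:
    - [0, 0, 0.0003, 0, 0, 0, -1]
    - [0, 0, 0, 0, 0, 0, -1]
    - [0, 0, 0, 0, 0, 0, -1]

```text
clock: 19.85
position: [0.4911, -0.0085, 0.0594]
ee_rot: [0.794, 0.608, 0.001, 0.0]
ft_force: [-3.7, -5.0, 15.6]
grip_width: 0.72
```

Call:
move_arm:
  deltas:
    - [0, 0, 0, 0, 0, 0, -1]
    - [0, 0, 0, 0, 0, 0, -1]
    - [0, 0, 0, 0, 0, 0, -1]
    - [0, 0, 0, 0, 0, 0, -1]
    - [0, 0, 0, 0, 0, 0, -1]
    - [0, 0, 0, 0, 0, 0, -1]
    - [0, 0, 0, 0, 0, 0, -1]
    - [0, 0, 0, 0, 0, 0, -1]

```text
clock: 20.85
position: [0.4911, -0.0084, 0.0594]
ee_rot: [0.794, 0.608, 0.001, 0.0]
ft_force: [-4.0, -5.7, 15.5]
grip_width: 0.721
```

```bash
python3 - <<'E'
from h import *
st()
P,X,p=wsnap('w10')
x,y,z=profile(P)
for y0 in np.arange(.006,.11,.002):
    m=(abs(y-y0)<.001)&(abs(x)<.02)&(z<.115)
    if m.sum(): print(round(y0*1e3),m.sum(),np.percentile(z[m],[50]).round(4), end=' | ')
E
```

```text
t 20.85 pos [ 0.4911 -0.0084  0.0594] ya -15.04 tilt [ 1.9e-03  6.0e-04 -1.0e+00] F [-4.  -5.7 15.5] g 0.721
 turn about z -0.24 delta cur-frame [-0.0126 -0.0013 -0.0906] delta in target frame [-0.0127 -0.0015 -0.0906] full rotvec deg [ 0.1  -0.06 -0.24]
s_case 13.27 x 1.47 h 90.3 F rack x,y,z -2.37 -6.53 15.51
8 83 [0.0979] | 10 360 [0.0986] | 12 454 [0.0987] | 14 466 [0.0987] | 16 541 [0.0985] | 18 827 [0.0973] | 20 867 [0.095] | 22 832 [0.0925] | 24 786 [0.09] | 26 145 [0.0897] | 28 106 [0.0925] | 30 103 [0.095] | 32 164 [0.0976] | 34 446 [0.0985] | 36 543 [0.0988] | 38 546 [0.0988] | 40 636 [0.0987] | 42 831 [0.0977] | 44 887 [0.0953] | 46 878 [0.0928] | 48 851 [0.0903] | 50 296 [0.0898] | 52 276 [0.0923] | 54 297 [0.0948] | 56 361 [0.0974] | 58 589 [0.0987] | 60 678 [0.0988] | 62 680 [0.0988] | 64 727 [0.0987] | 66 892 [0.0977] | 68 915 [0.0954] | 70 872 [0.0928] | 72 874 [0.0903] | 74 476 [0.0899] | 76 540 [0.0924] | 78 553 [0.0949] | 80 653 [0.0974] | 82 785 [0.0987] | 84 827 [0.0988] | 86 894 [0.0989] | 88 877 [0.0987] | 90 939 [0.0977] | 92 899 [0.0953] | 94 877 [0.0927] | 96 738 [0.0903] | 98 912 [0.0959] | 100 1070 [0.098] | 102 1053 [0.1003] | 104 1190 [0.1027] | 106 916 [0.1029] |
```

View pics/w10.png

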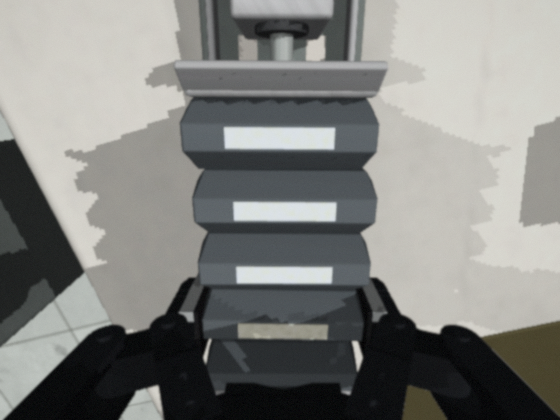

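It has held 15.5 N for over a second, and all five heads are level at 98.7 mm. Now I'll ease the press and let go.

Call:
move_arm:
  deltas:
    - [0, 0, -0.0005, 0, 0, 0, -1]
    - [0, 0, -0.0005, 0, 0, 0, -1]
    - [0, 0, -0.0002, 0, 0, 0, -1]

```text
clock: 21.28
position: [0.4903, -0.0084, 0.0595]
ee_rot: [0.794, 0.609, 0.0, 0.0]
ft_force: [-0.4, -5.3, -0.1]
grip_width: 0.719
```

Call:
move_arm:
  deltas:
    - [0, 0, 0, 0, 0, 0, -0.2]
    - [0, 0, 0, 0, 0, 0, 0.2]
    - [0, 0, 0, 0, 0, 0, 0.6]
    - [0, 0, 0, 0, 0, 0, 0.9]
    - [0, 0, 0, 0, 0, 0, 0.9]
    - [0, 0, 0, 0, 0, 0, 0.9]
    - [0, 0, 0, 0, 0, 0, 0.9]
  force: 20

```text
clock: 22.15
position: [0.4901, -0.0081, 0.0594]
ee_rot: [0.793, 0.609, 0.0, -0.0]
ft_force: [1.1, -0.3, 1.5]
grip_width: 0.949
```

```bash
python3 - <<'E'
from h import *
st(); P,X,p=wsnap('w11')
E
```

```text
t 22.15 pos [ 0.4901 -0.0081  0.0594] ya -15.01 tilt [-0.e+00  1.e-04 -1.e+00] F [ 1.1 -0.3  1.5] g 0.949
 turn about z -0.21 delta cur-frame [-0.0127 -0.0004 -0.0906] delta in target frame [-0.0127 -0.0004 -0.0906] full rotvec deg [-0.   -0.01 -0.21]
s_case 13.29 x 0.39 h 90.33 F rack x,y,z 1.19 -0.03 1.51
```

View pics/w11.png

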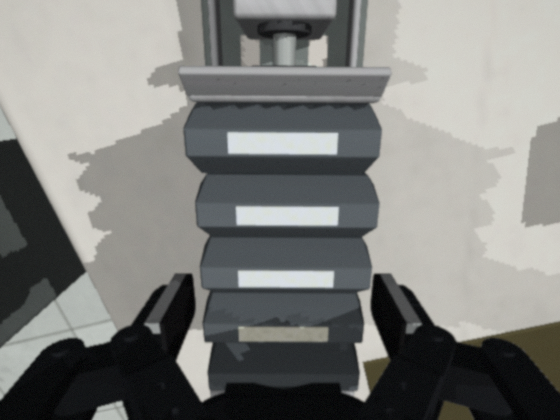

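The fingers are clear on both sides, at 192 and 372 against case edges at 205 and 362. I'll rise straight up and check.

Call:
move_arm:
  deltas:
    - [0, 0, -0.01, 0, 0, 0, 1]
    - [0, 0, -0.02, 0, 0, 0, 1]
    - [0, 0, -0.03, 0, 0, 0, 1]
    - [0, 0, -0.03, 0, 0, 0, 1]
    - [0, 0, -0.03, 0, 0, 0, 1]
    - [0, 0, -0.03, 0, 0, 0, 1]
    - [0, 0, 0, 0, 0, 0, 1]
    - [0, 0, 0, 0, 0, 0, 1]

```text
clock: 23.2
position: [0.4898, -0.0082, 0.2092]
ee_rot: [0.793, 0.609, 0.0, -0.0]
ft_force: [0.3, -0.2, 0.1]
grip_width: 1.004
```

```bash
python3 - <<'E'
from h import *
st(); P,X,p=wsnap('w12'); snap('top','top12'); snap('side','side12')
x,y,z=profile(P)
for y0 in np.arange(-.022,.11,.002):
    m=(abs(y-y0)<.001)&(abs(x)<.02)&(z<.115)
    if m.sum(): print(round(y0*1e3),np.percentile(z[m],[50]).round(4), end=' | ')
print()
for c in(-.012,.012,.036,.06,.084):
    m=(z>.09)&(z<.103)&(abs(y-c)<.009); r=cv2.minAreaRect(np.c_[x,y][m].astype(np.float32)); print(c,r,np.percentile(x[m],[1,99]).round(4))
a=np.load('pics/top0.npz')['p'].astype(int);b=np.load('pics/top12.npz')['p'].astype(int)
for n,(u,v) in dict(beaker=(214,275),calc=(254,146),dish=(382,284)).items(): print(n,abs(a-b)[v-22:v+22,u-20:u+20].mean())
E
```

```text
t 23.2 pos [ 0.4898 -0.0082  0.2092] ya -15.01 tilt [-1.e-04  3.e-04 -1.e+00] F [ 0.3 -0.2  0.1] g 1.004
 turn about z -0.21 delta cur-frame [-0.0126 -0.0002  0.0592] delta in target frame [-0.0125 -0.0003  0.0592] full rotvec deg [-0.01 -0.01 -0.21]
s_case 13.14 x 0.21 h -59.55 F rack x,y,z 0.37 -0.15 0.07
-22 [0.0912] | -20 [0.0942] | -18 [0.097] | -16 [0.1097] | -14 [0.1038] | -12 [0.0984] | -10 [0.0983] | -8 [0.098] | -6 [0.0963] | -4 [0.0938] | -2 [0.0911] | 0 [0.0892] | 2 [0.0911] | 4 [0.0934] | 6 [0.0961] | 8 [0.0981] | 10 [0.0987] | 12 [0.0986] | 14 [0.0986] | 16 [0.0984] | 18 [0.0963] | 20 [0.094] | 22 [0.0912] | 24 [0.089] | 26 [0.0911] | 28 [0.0936] | 30 [0.0961] | 32 [0.0982] | 34 [0.0984] | 36 [0.0988] | 38 [0.0986] | 40 [0.0983] | 42 [0.0963] | 44 [0.0936] | 46 [0.091] | 48 [0.089] | 50 [0.0911] | 52 [0.0935] | 54 [0.0961] | 56 [0.0982] | 58 [0.099] | 60 [0.0988] | 62 [0.0985] | 64 [0.0985] | 66 [0.0965] | 68 [0.0938] | 70 [0.0915] | 72 [0.0896] | 74 [0.091] | 76 [0.0938] | 78 [0.0962] | 80 [0.0983] | 82 [0.0988] | 84 [0.0987] | 86 [0.0989] | 88 [0.0984] | 90 [0.0963] |
[... 191 characters left out ...]
.06256335973739624, 0.017390109598636627), 0.16578850150108337) [-0.0302  0.03  ]
0.012 ((-0.00015343725681304932, 0.012009328231215477), (0.017977098003029823, 0.062260713428258896), 89.9974365234375) [-0.0302  0.0298]
0.036 ((0.0005335751920938492, 0.0359976626932621), (0.06211322546005249, 0.017966385930776596), 0.018497249111533165) [-0.0294  0.0307]
0.06 ((0.0012211371213197708, 0.060021787881851196), (0.06213965266942978, 0.017942391335964203), 0.047323960810899734) [-0.0291  0.0311]
0.084 ((-0.0006503332406282425, 0.08380291610956192), (0.01759161800146103, 0.06215570867061615), 89.98060607910156) [-0.0304  0.0295]
beaker 1.1426136363636363
calc 5.65530303030303
dish 26.64848484848485
```

View pics/w12.png

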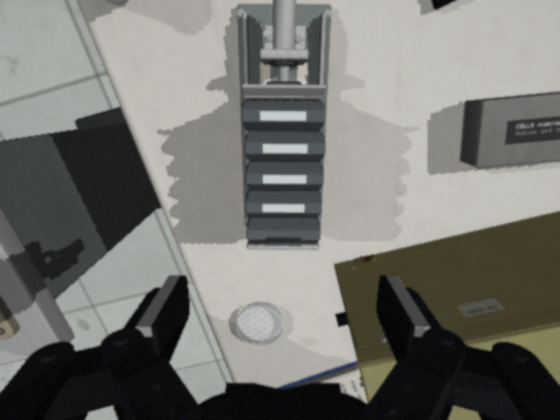

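View pics/side12.png

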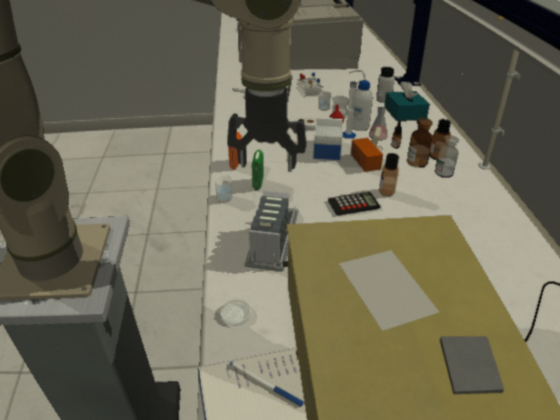

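The row holds five level cases, 24 mm apart and in line. In the side view the beaker, calculator and dish are where they were. The dish difference in the top view is probably the arm or its shadow, because the side view still has the dish at (235,314). Handing in.

```bash
python3 -c "
from h import *
print(manip.hand_in())"
```

```text
the job is handed in; nothing more can be done
None
```

The slide case is filed directly next to the index case on its follower side. I handed the job in at about 23 s of the 67 s allowed, and no verdict is reported.

- **Insertion:** I identified the index case as the one against the stop, by its tab standing 110 mm above the bench. I eased the case down along the bevel slope, and the sideways force read no more than about 6.5 N, all on the follower side. The follower gave way about 24 mm and the neighbours stayed level.
- **Press and release:** I pressed it home on the rack floor with about 15.5 N at the wrist for over a second. Then I eased off, let go and rose clear.
- **Last checks:**
  - All five heads are level at about 98.5 mm.
  - The new case is 24 mm from the index case, within 1 mm in line, and square.
  - The arm touches nothing, with the force reading near 0 N.
- **Unclear check:** The top-view picture comparison differed around the dish. I put that down to the arm or its shadow, because the side view shows the dish, beaker and calculator where they were at the start. I did not measure their positions again.

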